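Roll a tube into the vee jig and clamp it

ROBOT

A 7-joint arm with a two-finger parallel gripper is mounted at the origin on the work surface. World frame = base frame: x ahead of the robot, y to its left, z up, the work surface at z = 0. Lengths are in m, angles in degrees, forces in N, time in s.
With the tool pointing down it reaches from about 0.35 to 0.775 m from the base axis. Payload 3.1 kg.
Tool frame: the origin (TCP) lies on the centre line of the jaws, within the pads' length; the fingertips stand 17 mm ahead of it and the grasp point (between the pads) lies 2 mm behind it (robot.tip_reach is the distance from the TCP to the fingertips, in m); z points along the fingers, y is the line along which they close (so a half turn about z gives the same grasp; the last joint's range is limited). The gripper opens to 85 mm and grips with 20 to 120 N. Pads are 22 mm wide; open, the fingers measure 114 mm over their backs; the gripper's body (76 mm by 85 mm) begins 54 mm behind the grasp point. The pads swing forward as they close: fully open they stand 13 mm farther back than shut.
Start: joints at [64.933, 17.813, 0.802, 86.603, -0.252, 75.585, -1.558], TCP at [0.212, -0.507, 0.248] pointing down, gripper open.
Joint ranges: [-154.91, 154.91], [-16.99, 109.72], [-72.82, 74.43], [7.12, 147.25], [-82.49, 262.49], [11.32, 116.49], [-174.64, 174.64]. Speed limits (degrees/s): [159.86, 159.86, 180, 180, 180, 180, 180].

INTERFACE

Orientations are given as [roll, pitch, yaw] about the fixed x, y, z axes, in that order (R = Rz(yaw) Ry(pitch) Rx(roll)).
In Python, from station import robot, fingers, vision, workorder, recognise gives the robot as it stands. Calls block until the motion is done:
- robot.move_to(position, orientation): joint-space move of the TCP to a pose.
- robot.line_to(position, orientation=None, velocity=0.15, f_stop=None): straight line of the TCP; orientation=None keeps the orientation; velocity is the mean speed in m/s. With f_stop (N) it stops when the force on the tool has changed by that much, and returns True; else False.
- robot.move_j(angles): joint-space move.
- fingers.gripper_to(opening, force=None): opening from 0.0 (shut) to 1.0 (fully open); force is the grip in N (None keeps the last); returns when the fingers have stopped.
- robot.pause(seconds).
- robot.inverse_kinematics(position, orientation): joint angles nearest the present ones, or None.
- vision.grab_frame(name): name is "scene" or "top" or "wrist"; returns the picture (480x640x3 uint8, red, green, blue); there is no depth.
- vision.calibration(name): a dict with "mtx" (3x3 intrinsics, pixels), "extrinsics" (4x4, takes a point from world to camera coordinates); the wrist camera has in their place "T_tool_cam" (4x4, takes a point from camera to tool coordinates, whose origin is the TCP and whose axes are the flange's). Camera axes: x right, y up, looking along -z (the intrinsics and any distortion apply to the point x, -y, -z); pixel columns grow to the right and rows downward; lengths in m; the calibration is good to about 2 mm. The wrist camera is an equidistant fisheye: a pixel r from the principal point sees the ray r / f radians off the axis. A picture is of the moment at which its call begins: read the wrist's pose just before it. calibration takes no time and is no camera call.
A pose or a line that the arm cannot do raises robot.PlanningError and nothing moves.
- workorder.close_job(): hands the job in; it is judged then, once.
Trained networks look in the newest picture that a camera, given by its name, has taken for a name from the list of things; names that differ only in an ending like _2 or _b are one class to them, and where a whole thing is asked for, a point or a joint stands for the part that bears it (a point fixed in the world has none). Each returns a list of dicts, best first, with "p" (0 to 1); they miss things now and then, are a little off and sometimes report something else, mostly with a low value. They report only what shows in the picture. A call takes as long as a camera call. They do not tell look-alikes from the thing itself.
- recognise(label, camera): "rect" ([centre column, centre row, width, height] in pixels, round what is visible of it).
Readings, each from a call of its own:
- robot.current_time_s(): time.
- robot.current_joint_positions(): joint angles.
- robot.current_dq(): joint speeds.
- robot.current_joint_torque(): joint torques, N m.
- robot.current_tool_pos(): TCP position.
- robot.current_eef_rot(): TCP orientation.
- robot.current_contact_force(): force on the tool from outside, world axes, zero at the start.
- robot.current_torque(): the same for the moment, N m.
- robot.current_finger_gap(): opening from 0.0 (shut) to 1.0 (fully open).
- robot.current_gripper_force(): force on a finger pad.
Only numpy, scipy, OpenCV 4.12 (cv2) and the standard library are available. Lean on these libraries where they do the work, as an engineer would, in place of code of your own. Each camera call takes 0.05 s, during which the arm holds its last target. There are 200 camera calls.

TASK

Roll the long metal tube along the rails, without lifting it, into the vee of the jig and let go of it so that it centres itself. Then push it along the vee, gently, until its end touches the end stop, and swing the clamp down onto it and press it firmly for a moment, without denting the tube. Leave the clamp closed on the tube and the other things where they are.

Things in the scene. Friction and masses are not known exactly. Their poses are not given: they have to be found in the camera images.
- jig: fixed jig: grey base plate 235 x 300 x 12 mm with rails, vee, end stop and hinged clamp on it. Origin on the table (plate's underside) below the vee's middle; x points across the vee, away from the robot (plate from x = -125 to 110 mm); y runs along the vee towards the end stop; z up. Other entries give places in this frame. Beside the vee's open -y end nothing stands; the plate ends at y = -150
- vee_mid (a point): middle of the vee, where the axis of a seated tube passes (jig x = 0, y = 0, z = 51.6 mm; axis along y). The vee is two pieces of 90 degree angle iron, open upward, each 26 mm long, at y = -60 and 60. Inner corner at z = 29; front edge at x = -20, z = 49; back edge at x = 28, z = 57
- rails_mid (a point): middle between the two level rails in front of the vee, at the height of their tops (jig x = -65, y = 0, z = 49 mm). Rails 20 mm wide at y = -60 and 60, from x = -104 to -20, where they end flush at the vee's front edge; at the end nearer the robot are back stops 59 mm high (x = -110 to -104)
- end_stop: end stop; its origin is the middle of its inner face, at jig x = 0, y = 120, z = 51.6 mm (on a seated tube's axis). The stop is a steel plate across the vee's +y end, 40 mm wide (x), 10 thick (y), its top 72 mm above the table. The seated tube touches it when the tube's middle is at jig y = 0
- tube_mid (a point): thin metal tube, 32 mm diameter, 240 long, about 0.35 kg; its middle, on its axis; its y runs along it. Starts on the rails (axis at jig z = 65), 46 to 66 mm before the vee, roughly parallel, 18 to 40 mm short of the end stop. Rolls at a light push (under 5 N), drops 13 mm over the front edge and self-centres. Sliding in the vee takes 2 to 6 N. Over 30 N from hand or at the stop damages it
- clamp (a joint): clamp arm angle (rad): 0 = level, pointing from the hinge to jig -x over the vee; positive = raised. Starts at 1.6 to 1.85. Arm 16 mm wide (y -8 to 8), 14 thick; stiff hinge (0.3 N m), stays where left. Below it, 70 mm from the hinge, a spindle with a 22 mm pad lands on the tube's middle. Its set length varies by 10 mm, not measured: the pad meets the seated tube at -0.07 to 0.08 rad, to be felt
- hinge (a point): the clamp's hinge axis, at jig x = 70, y = 0, z = 90 mm, parallel to jig y, between two steel cheeks 38 mm wide over all, 26 mm deep (x), 104 mm high. Fixed
- handle (a point): grip point of the clamp's handle: black round bar 14 mm thick, parallel to jig y, at the arm's end 135 mm from the hinge axis, sticking out to the arm's -y side as far as jig y = -76. The point is on its axis at y = -44. Can be gripped from above and carried down its arc. The pad presses with about twice the handle's force: 8 to 14 N down here clamps firmly, over 25 N dents the tube
- spray_can: white spray can, 66 mm across, 190 high, standing; a bystander; origin under its middle
- tape_roll: flat roll of blue tape, 90 mm across, 24 high; a bystander; origin under its middle
- spanner: steel spanner lying on the table; a bystander; origin under its middle
- screwdriver: screwdriver lying on the table; a bystander; origin under its middle
- tube_offcut: short steel tube offcut standing on end, 48 mm across, 70 high; a bystander; origin under its middle
- bush: small brass bush, 28 mm across, 22 high, standing on the jig's base plate behind the vee, beside the clamp; a bystander; origin under its middle
- square_block: small dark steel block 24 x 34 x 22 mm on the jig's base plate behind the vee, on the clamp's other side; a bystander; origin under its middle
Mind the look-alikes: they are no part of the job. Leave any pink or purple look-alike of the part that bears tube_mid alone.

How it is judged:
By the outcome, as a careful person would: the job done as asked, in the order asked, and still so for the second after the job is handed in, with the robot touching nothing.
It also fails if it takes over 69 s, if anything falls off the work surface, if the arm or the gripper's body presses on something with over 40 N, if the wrist force passes 120 N, or if a joint passes its speed limit or range.

## Working session

There is one attempt and no reset: what is moved stays moved. The work goes in short steps, each a Python script; the robot and the scene stay as the last script left them, time stands still between calls to the robot, and variables do not carry over. Pictures are saved under pics/ and viewed, at most 10 in all, crops included, and the job is handed in when it is done.

```bash
ls; mkdir -p pics; python3 - <<'E'
from station import robot, fingers, vision, workorder, recognise
import cv2,numpy as np
print(robot.current_time_s())
for n in ["top","scene"]:
    im=vision.grab_frame(n); cv2.imwrite(f"pics/{n}0.png",im[:,:,::-1])
    c=vision.calibration(n); print(n,{k:np.round(v,4).tolist() if not isinstance(v,str) else v for k,v in c.items()})
    for l in ["jig","tube_mid","end_stop","clamp","handle","bush","square_block"]:
        print(l,[(np.round(d["rect"],1).tolist(),round(d["p"],2)) for d in recognise(l,n)[:3]])
print(robot.current_time_s(), robot.current_eef_rot())
E
```

```text
pics
0.0
top {'mtx': [[467.0755, 0.0, 321.133], [0.0, 467.0755, 247.7407], [0.0, 0.0, 1.0]], 'extrinsics': [[0.0042, -1.0, 0.0067, -0.0129], [0.9803, 0.0054, 0.1975, -0.4909], [-0.1975, 0.0057, 0.9803, -0.9321], [0.0, 0.0, 0.0, 1.0]]}
jig [([303.5, 244.6, 113.8, 40.1], 0.65), ([295.6, 217.1, 151.3, 147.1], 0.61), ([321.4, 165.0, 47.9, 36.4], 0.47)]
tube_mid [([164.0, 388.4, 62.2, 120.3], 0.98), ([439.7, 341.2, 59.4, 109.8], 0.9), ([306.2, 243.9, 115.1, 36.2], 0.69)]
end_stop [([240.2, 207.9, 14.0, 25.4], 0.74), ([303.5, 244.3, 114.2, 35.8], 0.59), ([320.2, 160.8, 47.7, 40.4], 0.19)]
clamp [([319.5, 162.9, 51.7, 40.7], 0.61)]
handle [([322.4, 164.1, 49.1, 36.9], 0.56)]
bush [([257.7, 184.4, 16.6, 16.7], 0.51)]
square_block [([354.9, 194.1, 15.9, 15.8], 0.47)]
scene {'mtx': [[469.6519, 0.0, 314.6954], [0.0, 469.6519, 240.8389], [0.0, 0.0, 1.0]], 'extrinsics': [[-0.4416, 0.8972, 0.0056, 0.2113], [-0.6187, -0.309, 0.7223, 0.2447], [0.6498, 0.3155, 0.6916, -1.4639], [0.0, 0.0, 0.0, 1.0]]}
jig [([313.6, 285.4, 161.4, 135.5], 0.98), ([339.9, 324.7, 14.9, 19.4], 0.63)]
tube_mid [([257.8, 191.2, 78.5, 41.5], 0.94), ([323.5, 251.4, 90.0, 53.4], 0.75), ([471.9, 229.8, 28.5, 73.3], 0.59)]
end_stop [([364.8, 305.0, 17.9, 32.7], 0.69), ([316.1, 286.1, 161.6, 131.8], 0.16)]
clamp [([281.6, 252.4, 45.7, 66.5], 0.56)]
handle [([281.9, 252.6, 44.7, 64.5], 0.77), ([314.8, 286.2, 160.2, 135.3], 0.68)]
bush [([336.9, 323.8, 12.9, 15.4], 0.51), ([180.2, 208.4, 22.2, 29.8], 0.36)]
square_block [([251.7, 281.5, 18.6, 14.4], 0.54), ([281.8, 252.9, 42.5, 68.9], 0.5)]
0.8 [1.79994497e+02 1.81324389e-03 2.26817022e+01]
```

```bash
python3 - <<'E'
import cv2
a=cv2.imread("pics/top0.png")[120:330,180:440]; cv2.imwrite("pics/top0c.png",cv2.resize(a,None,fx=2.85,fy=2.85,interpolation=cv2.INTER_CUBIC))
E
```

```text
(no output)
```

View pics/top0.png

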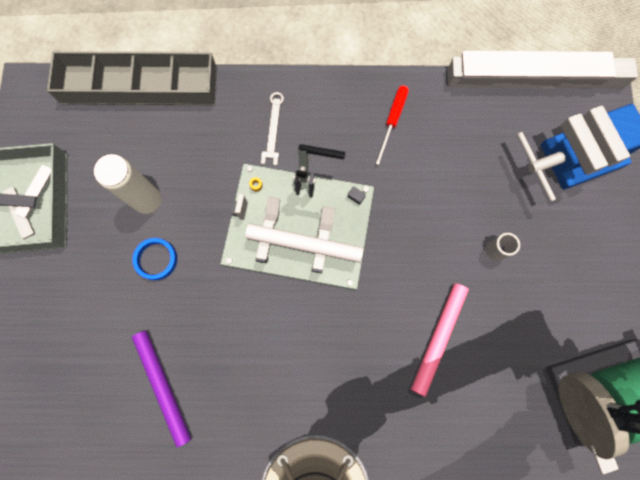

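View pics/top0c.png

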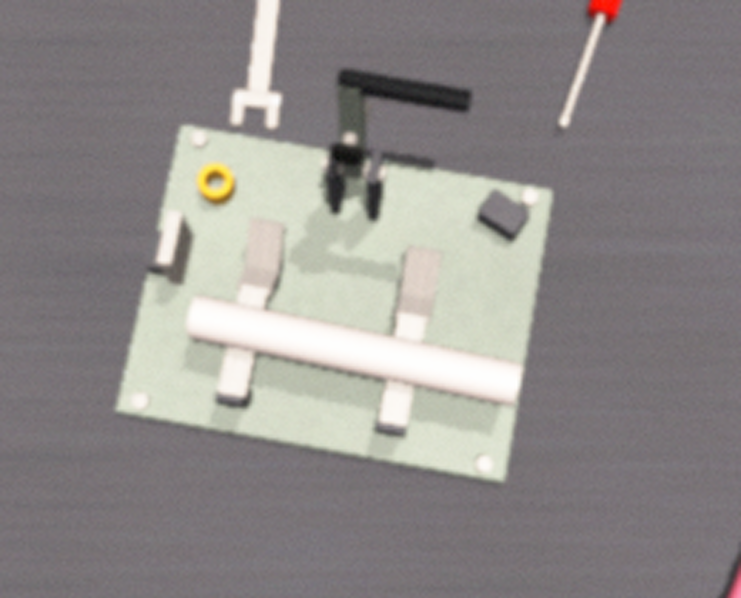

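View pics/scene0.png

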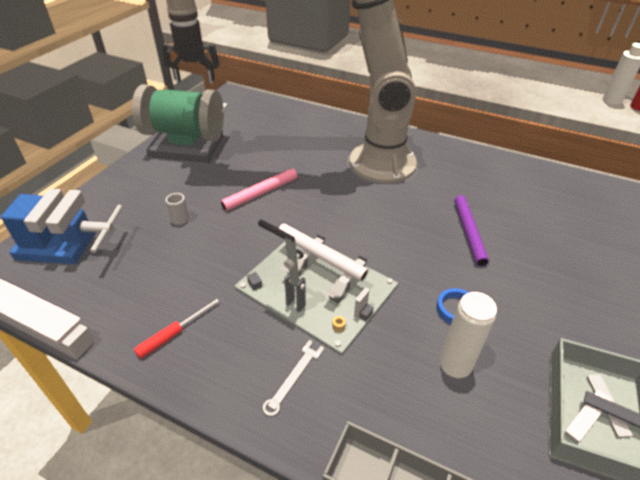

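The pictures show the jig plate corners in the full top image near (244,164), (374,186), (357,289) and (221,264). The white tube runs from (248,233) to (360,255), and the handle is at (322,151). The pink and purple tubes are look-alikes. Next I fit the jig and tube poses.

```bash
cat > h.py <<'E'
from station import robot, fingers, vision, workorder, recognise
import cv2, numpy as np, json
from scipy.optimize import least_squares
def proj(n,P):
    c=vision.calibration(n); P=np.atleast_2d(P); q=P@c["extrinsics"][:3,:3].T+c["extrinsics"][:3,3]
    q=q*[1,-1,-1]; u=q@c["mtx"].T; return u[:,:2]/u[:,2:]
def j2w(J,p):
    x,y,a=J; c,s=np.cos(a),np.sin(a); p=np.atleast_2d(p)/1000.
    return np.c_[x+c*p[:,0]-s*p[:,1], y+s*p[:,0]+c*p[:,1], p[:,2]]
def tubepts(J,t): # t: jig x, y of middle (mm), angle, z
    x,y,a,z=t; d=np.array([-np.sin(a),np.cos(a),0])*120; m=np.array([x,y,z]); return j2w(J,[m-d,m,m+d])
E
cat > fit.py <<'E'
from h import *
im=cv2.imread("pics/top0.png")
hsv=cv2.cvtColor(im,cv2.COLOR_BGR2HSV).astype(int)
# plate: light, hull of bright region around jig
roi=np.zeros(im.shape[:2],np.uint8); cv2.fillPoly(roi,[np.array([[238,156],[290,167],[330,183],[382,182],[364,297],[212,272]])],255)
m=((im.max(2)>125)&(roi>0)).astype(np.uint8)*255
m=cv2.morphologyEx(m,cv2.MORPH_OPEN,np.ones((3,3)))
cs=max(cv2.findContours(m,0,1)[0],key=cv2.contourArea); hull=cv2.convexHull(cs)
q=cv2.approxPolyN(hull,4)[0].astype(float) if hasattr(cv2,'approxPolyN') else None
print("quad",np.round(q,1).tolist())
C=np.array([[110,150,12],[110,-150,12],[-125,-150,12],[-125,150,12]],float)
guess=np.array([[244,164],[374,186],[357,289],[221,264]],float)
obs=np.array([q[np.argmin(np.linalg.norm(q-g,axis=1))] for g in guess])
for o in (guess,obs):
    r=least_squares(lambda J:(proj("top",j2w(J,C))-o).ravel(),[0.5,0,0.]); print(r.x,np.degrees(r.x[2]),np.round(r.fun,1))
J=r.x
te=np.array([[361,255],[248,233.]])
t=least_squares(lambda t:(proj("top",tubepts(J,[t[0],t[1],t[2],65])[[0,2]])-te).ravel(),[-75,-30,0.]); print("tube",t.x,t.fun)
J=r.x
for th in (1.6,1.7,1.8): print(th,proj("top",j2w(J,[[70-135*np.cos(th),-44,90+135*np.sin(th)],[70-135*np.cos(th),-76,90+135*np.sin(th)],[0,120,72]])).round(1).tolist())
np.save("J.npy",J)
for n in ("top","scene"):
    v=cv2.imread(f"pics/{n}0.png")
    for p in proj(n,j2w(J,C)): cv2.circle(v,tuple(int(round(8*a)) for a in p),8,(0,0,255),-1,shift=3)
    for p in proj(n,np.r_[tubepts(J,[*t.x,65]),j2w(J,[[70,0,90],[-20,120,72],[20,120,72],[-104,60,49],[-104,-60,49],[28,60,57]])]): cv2.circle(v,tuple(int(round(8*a)) for a in p),8,(255,0,0),-1,shift=3)
    v=v[130:300,200:390] if n=="top" else v[200:350,220:410]
    cv2.imwrite(f"pics/{n}_ov.png",cv2.resize(v,(400,int(400*v.shape[0]/v.shape[1])),interpolation=cv2.INTER_CUBIC))
a=cv2.imread("pics/top_ov.png");b=cv2.imread("pics/scene_ov.png");b=cv2.copyMakeBorder(b,0,a.shape[0]-b.shape[0],0,0,0)
cv2.imwrite("pics/ov.png",np.hstack([a,b]))
E
python3 fit.py
```

```text
quad [[375.0, 185.0], [358.0, 290.0], [219.0, 264.0], [243.0, 156.0]]
[ 0.55768634  0.0371098  -0.17478774] -10.014599537896483 [-0.5 -0.6  0.5  0.2  0.4  0.1 -0.4  0.3]
[ 0.5618179   0.03761043 -0.18815341] -10.780396513034697 [ 1.2  4.9 -0.3  0.4 -1.8 -2.1  0.9 -2.6]
tube [-6.26307043e+01 -2.52441119e+01 -2.53306615e-03] [ 0.34673091  0.06357361 -0.34888311 -0.08192495]
1.6 [[327.1, 154.2], [344.7, 157.5], [242.0, 201.4]]
1.7 [[328.5, 147.5], [346.0, 150.8], [242.0, 201.4]]
1.8 [[329.9, 141.3], [347.3, 144.5], [242.0, 201.4]]
```

View pics/ov.png

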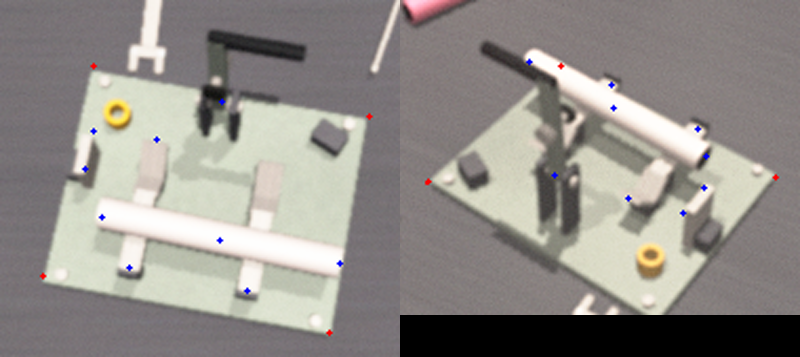

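The hand-read corners fit to 0.6 px, so I'll use them. The second fit's far-left corner was pulled onto the spanner. Next I check reachability and take a near look with the wrist camera.

```bash
cat > a.py <<'E'
from h import *
J=np.array([0.55768634,0.0371098,-0.17478774])
te=np.array([[361,255],[248,233.]])
t=least_squares(lambda t:(proj("top",tubepts(J,[t[0],t[1],t[2],65])[[0,2]])-te).ravel(),[-75,-30,0.]).x; print("tube",t)
f=lambda th:(proj("top",j2w(J,[[70-135*np.cos(th[0]),-76,90+135*np.sin(th[0])]]))-[344,155.]).ravel()
th=least_squares(f,[1.7]); print("theta",th.x,th.fun)
np.save("J.npy",J)
yaw=np.degrees(J[2])
for nm,p,dy in [("view",[-60,-20,330],0),("push",[-105,0,62],0),("endpush",[0,-185,52],0),("endpush90",[0,-185,52],90),("hand",[90,-44,240],90),("hand",[90,-44,240],-90),("handlow",[-65,-44,90],90),("handlow",[-65,-44,90],-90)]:
    w=j2w(J,[p])[0]; q=robot.inverse_kinematics(w.tolist(),[180,0,yaw+dy]); print(nm,w.round(3),dy,None if q is None else np.round(q))
print(robot.current_contact_force(), vision.calibration("wrist"))
robot.move_to(j2w(J,[[-60,-20,300]])[0].tolist(),[180,0,yaw])
p,o=robot.current_tool_pos(),robot.current_eef_rot(); im=vision.grab_frame("wrist")
cv2.imwrite("pics/w1.png",im[:,:,::-1]); print(list(p),list(o),robot.current_time_s(), robot.current_contact_force())
json.dump([list(map(float,p)),list(map(float,o))],open("w1.json","w"))
E
python3 a.py
```

```text
tube [-5.89809542e+01 -2.31932988e+01 -1.58987411e-02]
theta [1.65594397] [1.25240474 0.22884492]
view [0.495 0.028 0.33 ] 0 [  24.   12.  -36.   85.    7.   85. -112.]
push [0.454 0.055 0.062] 0 [  20.   23.  -36.  113.   18.   49. -125.]
endpush [ 0.526 -0.145  0.052] 0 [ 23.  29. -12. 101.   7.  51. -93.]
endpush90 [ 0.526 -0.145  0.052] 90 [ 34.  31. -28. 101.  18.  52. -11.]
hand [ 0.639 -0.022  0.24 ] 90 [ 21.  33. -34.  71.  18.  82. -22.]
hand [ 0.639 -0.022  0.24 ] -90 [ 33.  41. -62.  70.  36.  88. 147.]
handlow [0.486 0.005 0.09 ] 90 [ 26.  23. -35. 108.  17.  54. -28.]
handlow [0.486 0.005 0.09 ] -90 [ 43.  33. -62. 107.  34.  60. 138.]
[ 0.41485948 -0.82610802  0.07505376] {'mtx': array([[371.64829954,   0.        , 314.12130093],
       [  0.        , 371.64829954, 239.99641179],
       [  0.        ,   0.        ,   1.        ]]), 'T_tool_cam': array([[-5.13824861e-04,  9.57322180e-01,  2.89022454e-01,
         7.39874932e-02],
       [ 9.99999831e-01,  5.70327693e-04, -1.11280547e-04,
         4.51133912e-04],
       [-2.71368846e-04,  2.89022348e-01, -9.57322312e-01,
        -1.25251511e-01],
       [ 0.00000000e+00,  0.00000000e+00,  0.00000000e+00,
         1.00000000e+00]])}
[np.float64(0.4952511172997372), np.float64(0.02652113708298613), np.float64(0.2998026565661458)] [np.float64(179.96354693264172), np.float64(0.012458625016015107), np.float64(-10.137835395707954)] 3.025 [-0.24095945  0.83099454 -0.42290883]
```

View pics/w1.png

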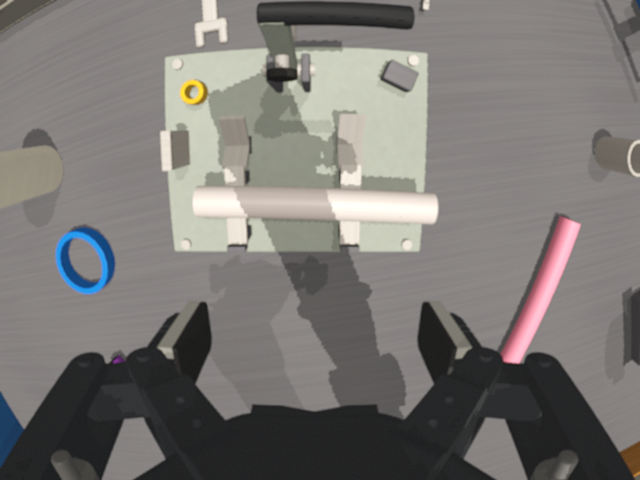

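The wrist view shows the plate corners at (166,56), (427,53), (421,251) and (174,251). The tube runs from (195,202) to (437,208), and the handle from (259,13) to (412,17). I refine the poses with these.

```bash
cat >> h.py <<'E'
from scipy.spatial.transform import Rotation as R
def wproj(pose,P):
    c=vision.calibration("wrist"); T=c["T_tool_cam"]; M=c["mtx"]
    Rt=R.from_euler("xyz",pose[1],degrees=True).as_matrix(); P=np.atleast_2d(P)
    q=((P-pose[0])@Rt-T[:3,3])@T[:3,:3]; q=q*[1,-1,-1]
    r=np.hypot(q[:,0],q[:,1]); a=np.arctan2(r,q[:,2])
    return np.c_[M[0,2]+M[0,0]*a*q[:,0]/r, M[1,2]+M[1,1]*a*q[:,1]/r]
E
cat > b.py <<'E'
from h import *
pose=json.load(open("w1.json"))
C=np.array([[110,150,12],[110,-150,12],[-125,-150,12],[-125,150,12]],float)
wo=np.array([[166,56],[427,53],[421,251],[174,251.]]); to=np.array([[244,164],[374,186],[357,289],[221,264]],float)
f=lambda J:(wproj(pose,j2w(J,C))-wo).ravel(); g=lambda J:(proj("top",j2w(J,C))-to).ravel()
J0=np.load("J.npy"); Jw=least_squares(f,J0); print("wrist only",Jw.x,Jw.fun.round(1))
J=least_squares(lambda J:np.r_[f(J),2*g(J)],J0).x; print("both",J,f(J).round(1),g(J).round(1))
for JJ in (Jw.x,J):
    t=least_squares(lambda t:(wproj(pose,tubepts(JJ,[t[0],t[1],t[2],65])[[0,2]])-[[437,208],[195,202.]]).ravel(),[-75,-30,0.]); print("tube",t.x,t.fun.round(1))
    H=lambda th:j2w(JJ,[[70-135*np.cos(th[0]),-76,90+135*np.sin(th[0])]])
    h=least_squares(lambda th:(wproj(pose,H(th))-[412,17.]).ravel(),[1.7]); print("theta",h.x,h.fun.round(1))
    h=least_squares(lambda th:np.r_[(wproj(pose,H(th))-[412,17.]).ravel(),2*(proj("top",H(th))-[344,155.]).ravel()],[1.7]); print("theta both",h.x,h.fun.round(1))
np.save("J.npy",J)
E
python3 b.py
```

```text
wrist only [ 0.55814748  0.03683309 -0.17881903] [-1.2  0.   1.4 -0.8 -0.6  0.6  0.4  0.1]
both [ 0.55789217  0.03697875 -0.17670158] [-1.5  0.5  1.1 -0.8 -0.5  0.5  0.6  0.5] [-0.3 -0.8  0.6  0.2  0.3  0.1 -0.4  0.1]
tube [-5.70331783e+01 -2.40092016e+01 -2.37139781e-02] [-3.4 -0.3  3.4 -0.2]
theta [1.65140136] [ 2.2 -0.1]
theta both [1.65223428] [ 2.2 -0.3  3.   0.9]
tube [-5.68069558e+01 -2.39868961e+01 -2.58314256e-02] [-3.4 -0.3  3.4 -0.2]
theta [1.65196001] [ 1.7 -0.1]
theta both [1.65290816] [ 1.7 -0.3  2.7  0.8]
```

```bash
cat > c.py <<'E'
from h import *
J=np.load("J.npy"); yaw=np.degrees(J[2]); o=[180,0,yaw]
W=lambda *p:j2w(J,[p])[0].tolist()
fingers.gripper_to(0.7)
robot.move_to(W(-112,-12,130),o)
robot.line_to(W(-112,-12,62),velocity=0.12)
print("f0",np.round(robot.current_contact_force(),2))
print(robot.line_to(W(-60,-12,62),velocity=0.05,f_stop=15),np.round(robot.current_contact_force(),2))
print(robot.line_to(W(-41,-12,62),velocity=0.04,f_stop=15),np.round(robot.current_contact_force(),2))
robot.pause(0.3)
print(np.round(robot.current_contact_force(),2),robot.current_tool_pos())
robot.line_to(W(-75,-12,62),velocity=0.1)
robot.line_to(W(-75,-12,200),velocity=0.2)
fingers.gripper_to(0)
im=vision.grab_frame("top"); cv2.imwrite("pics/top1.png",cv2.resize(im[140:300,200:400,::-1],None,fx=3,fy=3))
p,o=robot.current_tool_pos(),robot.current_eef_rot(); im=vision.grab_frame("wrist")
cv2.imwrite("pics/w2.png",im[:,:,::-1]); json.dump([list(map(float,p)),list(map(float,o))],open("w2.json","w"))
print(robot.current_time_s())
E
python3 c.py
```

```text
f0 [-5.38  0.75 13.75]
True [-2.83  0.74  8.16]
True [-2.03  0.2   7.66]
[-1.76 -0.26  6.28] [0.44664799 0.04459223 0.06414953]
8.0917
```

View pics/w2.png

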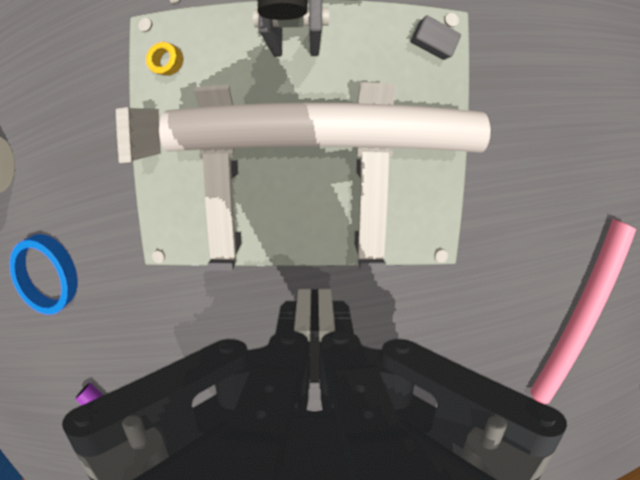

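The wrist view shows the tube lying in the vee, with ends at about (163,131) and (487,132). A finger had touched a back stop with about 14 N. The line stopped early, and the next forward move rolled the tube in. I check its pose against the seated geometry.

```bash
cat > d.py <<'E'
from h import *
J=np.load("J.npy"); pose=json.load(open("w2.json"))
for z in (51.6,65):
    t=least_squares(lambda t:(wproj(pose,tubepts(J,[t[0],t[1],t[2],z])[[0,2]])-[[485,132],[164,131.]]).ravel(),[0,-30,0.]); print(z,t.x,t.fun.round(1))
print(wproj(pose,tubepts(J,[0,-24,0,51.6])).round(), wproj(pose,j2w(J,[[110,-150,12],[-125,-150,12],[-125,150,12],[-20,120,72],[20,120,72]])).round())
E
python3 d.py
```

```text
51.6 [ 4.04898269e-01 -2.28089588e+01 -1.88639507e-05] [-3.9 -0.2  3.7 -0.2]
65 [ 7.19257126e-01 -2.26232448e+01  1.99551694e-04] [ 3.5  0.2 -3.2  0.2]
[[482. 132.]
 [329. 125.]
 [169. 131.]] [[469.  11.]
 [457. 264.]
 [145. 265.]
 [131. 162.]
 [128. 108.]]
```

View pics/top1.png

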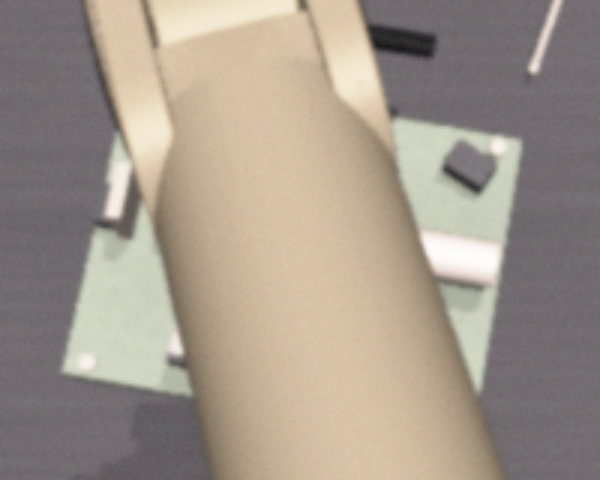

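Seated, about 23 mm short of the stop. Now the gentle end push.

```bash
cat > e.py <<'E'
from h import *
J=np.load("J.npy"); yaw=np.degrees(J[2]); o=[180,0,yaw+90]
W=lambda *p:j2w(J,[p])[0].tolist()
def w2j(p): 
    d=np.array(p)[:2]-J[:2]; c,s=np.cos(J[2]),np.sin(J[2]); return np.round([1e3*(c*d[0]+s*d[1]),1e3*(-s*d[0]+c*d[1]),1e3*p[2]],1)
robot.move_to(W(0,-188,120),o)
robot.line_to(W(0,-188,52),velocity=0.12)
print("f0",np.round(robot.current_contact_force(),2))
print(robot.line_to(W(0,-162,52),velocity=0.06,f_stop=8),np.round(robot.current_contact_force(),2))
for v in range(2):
    s=robot.line_to(W(0,-112,52),velocity=0.015,f_stop=11)
    print(s,np.round(robot.current_contact_force(),2),w2j(robot.current_tool_pos()),robot.current_time_s())
    if s: break
E
python3 e.py
```

```text
f0 [0.66 0.86 0.19]
False [ 0.14 -0.38 -0.38]
True [-0.47  0.29  0.02] [  -0.4 -129.9   51.6] 13.125
```

```bash
cat > f.py <<'E'
from h import *
J=np.load("J.npy"); yaw=np.degrees(J[2]); o=[180,0,yaw+90]
W=lambda *p:j2w(J,[p])[0].tolist()
def w2j(p): 
    d=np.array(p)[:2]-J[:2]; c,s=np.cos(J[2]),np.sin(J[2]); return np.round([1e3*(c*d[0]+s*d[1]),1e3*(-s*d[0]+c*d[1]),1e3*p[2]],1)
s=robot.line_to(W(0,-120,52),velocity=0.01,f_stop=10)
print(s,np.round(robot.current_contact_force(),2),w2j(robot.current_tool_pos()))
robot.line_to(W(0,-160,52),velocity=0.1)
robot.line_to(W(0,-160,200),velocity=0.25)
p,o=robot.current_tool_pos(),robot.current_eef_rot(); im=vision.grab_frame("wrist")
cv2.imwrite("pics/w3.png",im[:,:,::-1]); json.dump([list(map(float,p)),list(map(float,o))],open("w3.json","w"))
print(wproj([list(p),list(o)],j2w(J,[[0,120,51.6],[0,0,51.6],[0,-120,51.6]])).round(),robot.current_time_s())
E
python3 f.py
```

```text
True [-0.15 -0.07 -0.13] [  -1.3 -130.1   50.8]
[[ 314. -116.]
 [ 315.   12.]
 [ 316.  173.]] 15.175
```

View pics/w3.png

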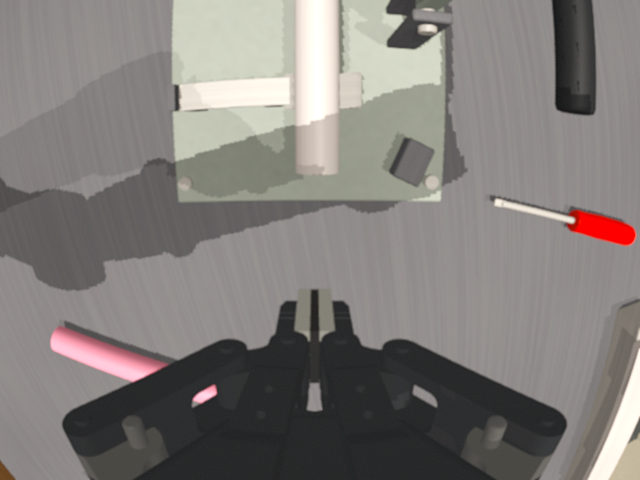

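The tube's near end at row 173 matches the at-stop prediction, and both pushes stopped at the same y. Now grip the handle and carry it down its arc to just above contact.

```bash
cat > g.py <<'E'
from h import *
J=np.load("J.npy"); yaw=np.degrees(J[2]); o=[180,0,yaw+90]
W=lambda *p:j2w(J,[p])[0].tolist()
H=lambda th:W(70-135*np.cos(th),-44,90+135*np.sin(th)-2)
print(wproj(json.load(open("w3.json")),j2w(J,[[70-135*np.cos(1.653),-76,90+135*np.sin(1.653)]])).round(), "seen tip ~(575,108)")
qs=[robot.inverse_kinematics(H(t),o) is not None for t in np.linspace(1.65,-.1,8)]; print(qs)
robot.line_to(W(0,-160,300),velocity=0.25)
fingers.gripper_to(0.8)
p=H(1.653); robot.move_to([p[0],p[1],0.30],o)
robot.line_to(p,velocity=0.12,f_stop=10)
print("f0",np.round(robot.current_contact_force(),2),robot.current_tool_pos(),p)
fingers.gripper_to(0,force=35)
print("gap",robot.current_finger_gap()*85,np.round(robot.current_contact_force(),2))
for th in np.linspace(1.653,0.14,13)[1:]:
    robot.line_to(H(th),velocity=0.08); print(round(th,2),np.round(robot.current_contact_force(),1),end=" ")
print(robot.current_tool_pos(),H(.14),robot.current_time_s())
E
python3 g.py
```

```text
[[577. 116.]] seen tip ~(575,108)
[True, True, True, True, True, True, True, True]
f0 [ 0.   -0.24 -0.36] [ 0.63037978 -0.02102609  0.22356665] [0.6299801136081807, -0.020589525892229635, 0.22254412933432763]
gap 12.913335493160284 [-1.1  -0.19  2.76]
1.53 [ 1.4 -0.5  3.2] 1.4 [-1.1  0.1  6.4] 1.27 [-0.7 -0.   5.4] 1.15 [-2.8 -0.3  4.4] 1.02 [-0.5  0.8  2.1] 0.9 [ 0.9  1.7 -0.6] 0.77 [ 2.9  2.4 -4.5] 0.64 [ 4.4  2.1 -6. ] 0.52 [ 5.4  1.6 -3.4] 0.39 [ 5.1  1.4 -4.4] 0.27 [ 5.9  1.3 -4.6] 0.14 [ 5.4  0.8 -3.3] [0.48757093 0.00482269 0.10564935] [0.4874700963665714, 0.004857622025138571, 0.10683832047697193] 22.7417
```

```bash
cat > p.py <<'E'
from h import *
J=np.load("J.npy"); W=lambda *p:j2w(J,[p])[0].tolist()
H=lambda th:W(70-135*np.cos(th),-44,90+135*np.sin(th)-2)
th=0.14
while th>-0.13:
    th-=0.006; robot.line_to(H(th),velocity=0.02); fz=robot.current_contact_force()[2]; print(round(th,3),round(fz,1),end="; ")
    if fz>9.5: break
for i in range(4):
    robot.pause(0.25); print(np.round(robot.current_contact_force(),1), robot.current_tool_pos()[2].round(4))
print(robot.current_finger_gap()*85,robot.current_time_s())
E
python3 p.py
```

```text
0.134 -2.9; 0.128 -2.8; 0.122 -0.2; 0.116 1.2; 0.11 2.3; 0.104 1.3; 0.098 0.7; 0.092 1.5; 0.086 1.7; 0.08 1.6; 0.074 1.0; 0.068 2.0; 0.062 1.1; 0.056 1.8; 0.05 1.8; 0.044 1.1; 0.038 1.3; 0.032 2.3; 0.026 1.4; 0.02 2.3; 0.014 1.9; 0.008 2.3; 0.002 6.9; -0.004 10.3; [ 4.  -0.3 11.7] 0.0884
[ 1.7 -0.8  9.8] 0.0884
[ 3.8 -0.5 10.6] 0.0884
[ 3.3 -0.7 10.3] 0.0884
12.818113337751688 29.7417
```

Contact was felt at about 0.005 rad, and I held about 10 N for 1 s. Now release, retreat and check.

```bash
cat > r.py <<'E'
from h import *
J=np.load("J.npy"); yaw=np.degrees(J[2]); W=lambda *p:j2w(J,[p])[0].tolist()
fingers.gripper_to(0.45); p=np.array(robot.current_tool_pos()); print(np.round(robot.current_contact_force(),1))
robot.line_to((p+[0,0,.10]).tolist(),velocity=0.1); robot.line_to(W(-60,-130,330),velocity=0.25)
P=[[float(a) for a in robot.current_tool_pos()],[float(a) for a in robot.current_eef_rot()]]; im=vision.grab_frame("wrist")
cv2.imwrite("pics/w4.png",im[:,:,::-1])
print(wproj(P,j2w(J,[[0,-120,51.6],[0,120,51.6],[-65,-76,90],[-65,8,90]])).round(),robot.current_time_s())
E
python3 r.py
```

```text
[ 1.4 -0.2 -0.3]
[[370. 190.]
 [370. -20.]
 [310. 152.]
 [310.  67.]] 32.1167
```

View pics/w4.png

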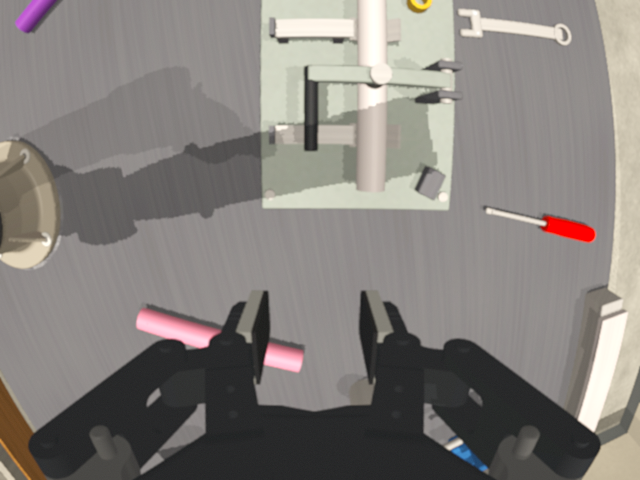

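The view shows the clamp closed on the tube, with the handle tip at (310,150) where predicted. The tube end is at (371,190), so it is still at the stop, and the bystanders are in place.

```bash
python3 -c "
from station import workorder
print(workorder.close_job())"
```

```text
the job is handed in; nothing more can be done
None
```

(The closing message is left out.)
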